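Park the test kit in its holders

ROBOT

A 6-joint arm with a two-finger parallel gripper is mounted at the origin on a cart in front of the work surface, level with it; the furniture and walls round the work are solid. World frame = base frame: x ahead of the robot, y to its left, z up, the work surface at z = 0. Lengths are in mm, angles in rad, forces in N, time in s.
With the tool pointing down it reaches from about 325 to 775 mm from the base axis. Payload 5.5 kg.
Tool frame: the origin (TCP) lies at the very end of the fingers, on their centre line; the grasp point (between the pads) lies 19 mm behind it (robot.pinch_z is the distance from the TCP to the grasp point, in mm); z points along the fingers, y is the direction in which the jaws open and shut (so a half turn about z gives the same grasp; the last joint's range is limited). The gripper opens to 85 mm and grips with 20 to 120 N. Pads are 22 mm wide; open, the fingers measure 114 mm over their backs; the gripper's body (76 mm by 85 mm) begins 54 mm behind the grasp point. The pads swing forward as they close: fully open they stand 13 mm farther back than shut.
Start: joints at [1.258, 0.091, 1.231, -0, 1.82, -0.057], TCP at [151.815, 580.49, 231.275] pointing down, gripper open.
Joint ranges: [-2.87, 2.87], [-0.86, 2.18], [0.17, 2.46], [-1.51, 4.65], [0.06, 2.69], [-2.65, 2.65]. Speed limits (rad/s): [2.57, 2.57, 3.01, 3.14, 3.14, 3.14].

INTERFACE

Orientations are given as a unit quaternion [w, x, y, z].
In Python, from station import robot, snapshot, get_calibration, order, silhouettes, status gives the robot as it stands. Calls block until the motion is done:
- robot.reach(position, orientation): joint-space move of the TCP to a pose.
- robot.line_to(position, vel=150, rotation=None): straight line of the TCP; rotation=None keeps the orientation; vel is the mean speed in mm/s.
- robot.move_j(angles): joint-space move.
- robot.move_gripper(opening, force=None): opening from 0.0 (shut) to 1.0 (fully open); force is the grip in N (None keeps the last); returns when the fingers have stopped.
- robot.sleep(seconds).
- robot.inverse_kinematics(position, orientation): joint angles nearest the present ones, or None.
- snapshot(name): name is "scene" or "top" or "wrist"; returns (picture, depth): 400x640x3 uint8, blue, green, red; 400x640 float32, mm along the optical axis (not along the pixel's ray), 0 where there is no reading.
- get_calibration(name): a dict with "fov_y" (degrees; the focal length in pixels is half the picture's height over the tangent of half this angle, whatever the lens; pixels are square), "cx", "cy" (the principal point, pixels), "world_from_camera" (4x4, takes a point from camera to world coordinates). Camera axes: x right, y up, looking along -z (the intrinsics and any distortion apply to the point x, -y, -z); pixel columns grow to the right and rows downward; lengths in mm; the calibration is good to about 2 mm. A picture is of the moment at which its call begins: read the wrist's pose just before it. get_calibration takes no time and is no camera call; for the wrist camera it gives the pose at the moment of the call.
A pose or a line that the arm cannot do raises robot.MotionError and nothing moves.
- order.finish_job(): hands the job in, once; it reports no verdict.
Trained networks look in the newest picture that a camera, given by its name, has taken for a name from the list of things; names that differ only in an ending like _2 or _b are one class to them, and where a whole thing is asked for, a point or a joint stands for the part that bears it (a point fixed in the world has none). Each returns a list of dicts, best first, with "p" (0 to 1); they miss things now and then, are a little off and sometimes report something else, mostly with a low value. They report only what shows in the picture. A call takes as long as a camera call. They do not tell look-alikes from the thing itself.
- silhouettes(camera, target): "region" (400x640 bool, what is visible of it) and "point" ([column, row] in pixels, amid what is visible of it).
Readings, each from a call of its own:
- status.read_t(): time.
- status.read_joints(): joint angles.
- status.read_qvel(): joint speeds.
- status.read_effort(): joint torques, N m.
- status.read_position(): TCP position.
- status.read_tool_rot(): TCP orientation.
- status.read_wrist_force(): force on the tool from outside, world axes, zero at the start.
- status.read_ft_torque(): the same for the moment, N m.
- status.read_finger_gap(): opening from 0.0 (shut) to 1.0 (fully open).
Only numpy, scipy, OpenCV 4.12 (cv2) and the standard library are available. Lean on these libraries where they do the work, as an engineer would, in place of code of your own. Each camera call takes 0.05 s, during which the arm holds its last target. There are 200 camera calls.

TASK

Set up the kiosk for the next food test: put the lidded sample cup, the dropper bottle, the pipette-tip rack and the small reagent carton each into the low grey-rimmed holder made for its shape and size (large round, small round, large rectangular, small rectangular). Each must stand upright and flat on the floor inside its holder's rim, the tip rack and the carton lying lengthwise in theirs, and all must be let go. Leave the marker pen and the foil pouch where they lie.

Things in the scene. Friction and masses are not known exactly. Their poses are not given: they have to be found in the camera images.
- sample_cup: loose closed round sample cup with a fixed white lid, standing; 58 mm tall, lid 56 mm in diameter (its top 8 mm), body 52 mm in diameter under it, narrowing to 45 mm at the foot, 45 g. Belongs in large_round_holder. Origin: centre of its underside; z up
- dropper_bottle: loose brown dropper bottle with a black screw cap, standing; 78 mm tall, body 33 mm in diameter up to 51 mm height, cap about 27 mm and narrower above, 22 g. Belongs in small_round_holder. Origin: centre of its underside; z up
- tip_rack: loose yellow rack full of pipette tips, flat on the worktop; 52 mm (its x) by 82 mm (its y, the long way) by 29 mm high; the solid box to hold is the lower 18 mm, the tips above it stand slightly inward; 40 g. Belongs in large_rect_holder. Origin: centre of its underside; z up
- carton: loose small light-blue and white carton lying flat; 34 mm (its x) by 62 mm (its y, the long way) by 18 mm high, 30 g. Belongs in small_rect_holder. Origin: centre of its underside; z up
- large_round_holder: large round holder, outside diameter 82 mm, pocket 72 mm in diameter; fixed; looks like a flat black pad in a low mid-grey rim; floor 3 mm above the worktop, surrounded by a 5 mm thick rim whose top is 7 mm above the worktop (4 mm above the floor). Origin: centre of its underside, on the worktop; z up
- small_round_holder: small round holder, outside diameter 59 mm, pocket 49 mm in diameter; fixed; looks like a flat black pad in a low mid-grey rim; floor 3 mm above the worktop, surrounded by a 5 mm thick rim whose top is 7 mm above the worktop (4 mm above the floor). Origin: centre of its underside, on the worktop; z up
- large_rect_holder: large rectangular holder, outside 78 mm (x) by 108 mm (y, the long way), pocket 68 by 98 mm; fixed; looks like a flat black pad in a low mid-grey rim; floor 3 mm above the worktop, surrounded by a 5 mm thick rim whose top is 7 mm above the worktop (4 mm above the floor). Origin: centre of its underside, on the worktop; z up
- small_rect_holder: small rectangular holder, outside 60 mm (x) by 88 mm (y, the long way), pocket 50 by 78 mm; fixed; looks like a flat black pad in a low mid-grey rim; floor 3 mm above the worktop, surrounded by a 5 mm thick rim whose top is 7 mm above the worktop (4 mm above the floor). Origin: centre of its underside, on the worktop; z up
- marker: loose white marker pen with a blue cap, a bystander lying at the far side of the work; 135 mm long (its y), 17 mm thick. Origin: under its middle. Leave it alone
- pouch: loose flat white foil pouch with a red end, a bystander lying at the far side of the work, left of the marker; 65 by 96 by 10 mm. Origin: centre of its underside. Leave it alone
Not all that is in view belongs to the job. There is more than one size of the carton; the one meant has the size given above.

How it is judged:
By the outcome, as a careful person would: the job done as asked, in the order asked, and still so for the second after the job is handed in, with the robot touching nothing.
It also fails if it takes over 109 s, if anything falls off the work surface, if the arm or the gripper's body presses on something with over 40 N, if the wrist force passes 120 N, or if a joint passes its speed limit or range.

## Working session

There is one attempt and no reset: what is moved stays moved. The work goes in short steps, each a Python script; the robot and the scene stay as the last script left them, time stands still between calls to the robot, and variables do not carry over. Pictures are saved under pics/ and viewed, about 12 in all and at most 16, crops included, and the job is handed in when it is done.

```bash
mkdir -p pics; ls; python3 - <<'E'
from station import *
import cv2,numpy as np
for n in("scene","top"):
    p,d=snapshot(n);cv2.imwrite(f"pics/{n}0.png",p);np.save(f"{n}0.npy",d)
    c=get_calibration(n);print(n,c)
print(status.read_t(),status.read_tool_rot(),status.read_position())
E
```

```text
pics
scene {'fov_y': 49.64944074602438, 'cx': 318.5088073643398, 'cy': 200.39298232286697, 'world_from_camera': array([[-7.63503299e-01,  5.09281070e-01, -3.97108933e-01,
         1.67161236e+02],
       [-6.45797258e-01, -5.99297883e-01,  4.73062311e-01,
         4.43566435e+02],
       [ 2.93513731e-03,  6.17636494e-01,  7.86458229e-01,
         8.52513731e+02],
       [ 0.00000000e+00,  0.00000000e+00,  0.00000000e+00,
         1.00000000e+00]])}
top {'fov_y': 47.17570953389101, 'cx': 316.80864530939044, 'cy': 194.59370791300503, 'world_from_camera': array([[-7.49318788e-03,  9.77047281e-01, -2.12890728e-01,
         3.77965392e+02],
       [-9.99963451e-01, -6.44486340e-03,  5.61780101e-03,
        -5.96676596e+01],
       [ 4.11680554e-03,  2.12925043e-01,  9.77059864e-01,
         9.39141469e+02],
       [ 0.00000000e+00,  0.00000000e+00,  0.00000000e+00,
         1.00000000e+00]])}
0.1 [-1.59313726e-04  1.27549077e-01  9.91831890e-01 -8.41771910e-04] [151.72594665 580.23408695 230.27736146]
```

View pics/scene0.png

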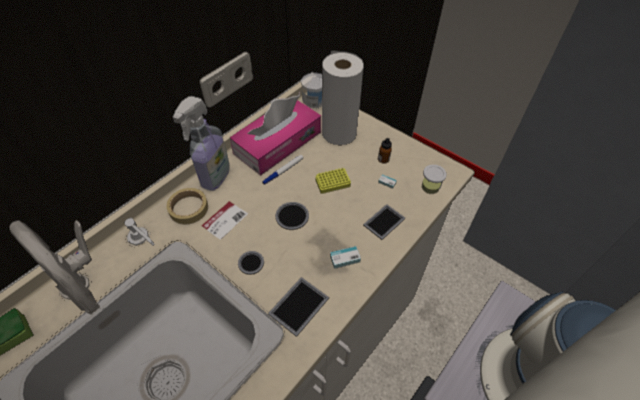

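View pics/top0.png

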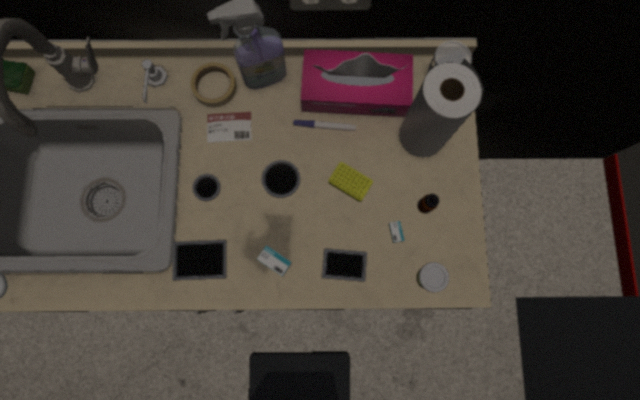

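The scene view shows the cup at (433,178), bottle (385,151), rack (333,180), cartons at (345,257) and a smaller one at (388,181). The holders are at (292,215), (250,262), (384,221) and (299,305). In the top view, the carton candidates are (274,260), which is larger, and (397,231). I'll measure each of these next.

```bash
cat > h.py <<'E'
from station import *
import cv2,numpy as np
def cloud(cam,d):
    c=get_calibration(cam);f=200/np.tan(np.radians(c["fov_y"]/2))
    v,u=np.mgrid[:400,:640]
    P=np.stack([(u-c["cx"])/f*d,-(v-c["cy"])/f*d,-d],-1)
    T=c["world_from_camera"];W=P@T[:3,:3].T+T[:3,3];W[d<=0]=np.nan
    return W
def rect(xy):
    (c,(w,h),a)=cv2.minAreaRect(xy.astype(np.float32))
    if w<h: w,h,a=h,w,a+90     # a = direction of the long side
    return np.round(c,1),round(w,1),round(h,1),round((a+90)%180-90,1)
E
python3 - <<'E'
from h import *
for cam in("top","scene"):
    p,d=snapshot(cam);W=cloud(cam,d)
    for n in "sample_cup dropper_bottle tip_rack carton large_round_holder small_round_holder large_rect_holder small_rect_holder marker pouch".split():
        for s in silhouettes(cam,n)[:3]:
            if s["p"]<.2: continue
            w=W[s["region"]];w=w[~np.isnan(w[:,0])]
            if len(w)<5: continue
            print(cam,n,round(s["p"],2),np.round(s["point"]),"z",np.round(np.percentile(w[:,2],[5,50,95])),rect(w[:,:2]))
E
```

```text
top sample_cup 0.75 [436. 279.] z [20. 57. 59.] (array([ 409.5, -283.8]), 54.9, 53.4, -48.5)
top dropper_bottle 0.7 [426. 201.] z [ 8. 54. 77.] (array([ 564.3, -292.8]), 48.7, 33.0, -32.3)
top dropper_bottle 0.46 [350. 182.] z [ 8. 25. 31.] (array([ 610.9, -135.1]), 85.5, 58.7, 57.6)
top tip_rack 0.82 [351. 183.] z [ 6. 25. 31.] (array([ 611.2, -135.5]), 84.9, 59.3, 57.9)
top tip_rack 0.69 [276. 256.] z [15. 18. 21.] (array([446.2,  23.7]), 64.5, 35.2, 55.8)
top carton 0.9 [275. 257.] z [ 4. 18. 21.] (array([446.7,  23.4]), 66.5, 36.7, 57.1)
top carton 0.59 [394. 233.] z [ 8. 12. 15.] (array([ 502.3, -227.6]), 41.2, 26.6, 12.4)
top large_round_holder 0.92 [285. 179.] z [1. 4. 9.] (array([616.9,  11.7]), 80.5, 80.0, 54.1)
top large_round_holder 0.35 [198. 258.] z [0. 3. 7.] (array([449.7, 174.6]), 107.6, 79.1, -88.1)
top small_round_holder 0.87 [207. 188.] z [0. 4. 9.] (array([599.7, 168.1]), 62.0, 57.4, 44.6)
top large_rect_holder 0.76 [195. 259.] z [0. 3. 7.] (array([450.5, 175.7]), 109.1, 80.7, -87.9)
top marker 0.87 [324. 121.] z [ 4. 14. 18.] (array([735.3, -83.2]), 136.7, 20.3, 
[... 696 characters left out ...]
499.7, -226.1]), 41.2, 25.7, 11.0)
scene large_round_holder 0.62 [293. 217.] z [2. 5. 9.] (array([614.8,  11.7]), 81.4, 77.1, -14.1)
scene small_round_holder 0.8 [250. 264.] z [ 2.  5. 10.] (array([597.1, 167. ]), 58.7, 56.4, -48.0)
scene large_rect_holder 0.81 [296. 305.] z [2. 5. 9.] (array([449., 173.]), 110.9, 83.3, -88.1)
scene small_rect_holder 0.9 [383. 222.] z [2. 5. 9.] (array([ 435.9, -120.8]), 95.6, 64.7, 85.6)
scene small_rect_holder 0.69 [296. 304.] z [2. 5. 8.] (array([447.6, 175.2]), 104.8, 80.1, -87.6)
scene marker 0.69 [283. 168.] z [ 1. 14. 18.] (array([735.8, -85.7]), 142.1, 27.6, 84.5)
scene pouch 0.81 [225. 217.] z [ 1.  5. 10.] (array([731.8, 123.6]), 95.8, 71.4, -88.8)
```

```bash
python3 - <<'E'
from h import *
p=cv2.imread("pics/scene0.png");cv2.imwrite("pics/crop1.png",cv2.resize(p[130:330,240:460],None,fx=3.4,fy=2.9,interpolation=cv2.INTER_CUBIC))
for c in("top","scene"):
    W=cloud(c,np.load(c+"0.npy"))
    m=(W[...,2]>90)&(W[...,0]>300)&(W[...,1]<0)&(W[...,1]>-400)&(W[...,0]<760)
    w=W[m];print(c,w.min(0),w.max(0))
    for lo in(100,150,200):
        k=w[(w[:,2]>lo)&(w[:,2]<lo+50)];print(lo,len(k),k.min(0)if len(k)else'',k.max(0)if len(k)else'')
c=get_calibration("wrist");T=c["world_from_camera"];print(c["fov_y"],np.round(T,2))
E
```

```text
top [ 660.56327725 -341.659761     90.00056532] [ 759.97934266 -240.46961562  233.77330325]
100 556 [ 661.99083272 -332.15696021  100.00634599] [ 732.55910943 -240.46961562  149.94454113]
150 825 [ 661.09519646 -331.48896819  150.0651193 ] [ 732.97909164 -240.62379009  199.95816389]
200 2870 [ 660.56327725 -341.659761    200.06904057] [ 759.97934266 -240.56339803  233.77330325]
scene [ 657.26984907 -345.00422783   90.006019  ] [ 759.72965869 -238.8439686   233.36276198]
100 572 [ 658.91323107 -319.17912027  100.03151871] [ 744.21744383 -238.8439686   149.7421113 ]
150 632 [ 658.75841179 -318.78626366  150.17004795] [ 747.25599734 -239.68591275  199.96039798]
200 1198 [ 657.26984907 -345.00422783  200.07214585] [ 759.72965869 -239.708978    233.36276198]
61.722906010424325 [[ 2.5000e-01 -9.3000e-01 -2.6000e-01  8.6900e+01]
 [ 9.7000e-01  2.4000e-01  7.0000e-02  5.9781e+02]
 [ 0.0000e+00 -2.7000e-01  9.6000e-01  3.7257e+02]
 [ 0.0000e+00  0.0000e+00  0.0000e+00  1.0000e+00]]
```

View pics/crop1.png

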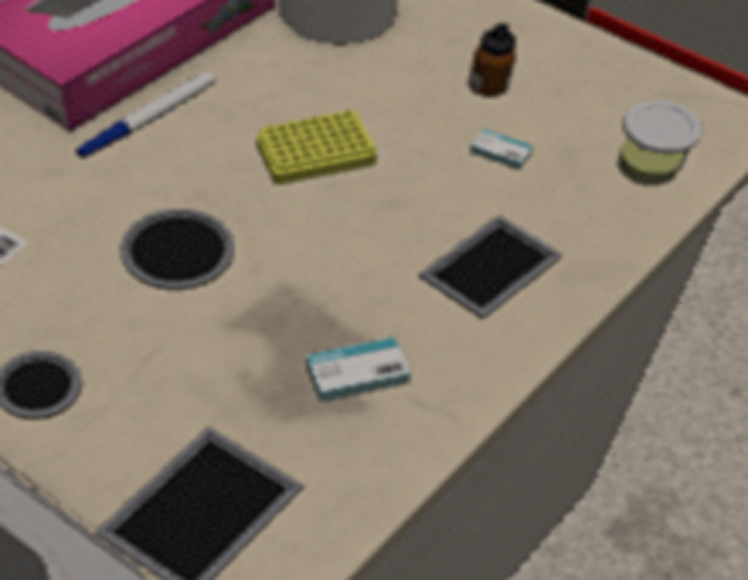

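The crop shows two carton candidates: the large one at scene (345,257), measured 64×35×18 mm, and the small one at (388,181), 41×26 mm. The large one is the one meant. Next I'll take a closer look with the wrist camera above the cup and bottle.

```bash
cat >> h.py <<'E'
def q(a):   # tool down, jaws along a (deg)
    b=np.radians(a+90)/2; a=np.radians(a)
    # half turn about the axis u with 2(u.y)u-y = (cos a, sin a)
    return [0.,float(np.cos((a+np.pi/2)/2)),float(np.sin((a+np.pi/2)/2)),0.]
def look(name,near,zmin,pic=None):
    for _ in range(1):
        p,d=snapshot("wrist");W=cloud("wrist",d)
    if pic: cv2.imwrite("pics/"+pic,p)
    out=[]
    for s in silhouettes("wrist",name):
        w=W[s["region"]];w=w[~np.isnan(w[:,0])]
        w=w[w[:,2]>zmin]
        if len(w)<15: continue
        if np.hypot(*(np.median(w,0)[:2]-near))<40:
            c,r=cv2.minEnclosingCircle(w[:,:2].astype(np.float32))
            print(name,round(s["p"],2),len(w),"z",np.round(np.percentile(w[:,2],[5,50,95]),1),"circ",np.round(c,1),round(r,1),"mean",np.round(w.mean(0),1),"rect",rect(w[:,:2]))
            out.append((c,rect(w[:,:2])))
    return out
def stat(s=""):
    print(s,"t",status.read_t(),"pos",np.round(status.read_position(),1),"F",np.round(status.read_wrist_force(),1),"gap",round(status.read_finger_gap(),3))
E
python3 - <<'E'
from h import *
print(q(75.3))
robot.reach([425,-275,240],q(-35));stat()
look("sample_cup",[410,-284],53,"w1.png")
look("dropper_bottle",[562,-291],10)
look("dropper_bottle",[562,-291],66)
E
```

```text
[0.0, 0.12793015130164437, 0.9917831801295777, 0.0]
 t 4.3417 pos [ 425.4 -274.5  240. ] F [-0.3  0.5 -0.4] gap 0.995
sample_cup 0.69 2347 z [54.1 55.6 57. ] circ [ 407.5 -284. ] 28.2 mean [ 407.9 -283.5   55.6] rect (array([ 407.5, -283.7]), 56.0, 54.7, -22.4)
dropper_bottle 0.96 1245 z [18.5 59.8 75.7] circ [ 554.9 -287.8] 16.8 mean [ 550.4 -284.2   52.2] rect (array([ 553.2, -286.9]), 30.1, 29.5, 22.1)
dropper_bottle 0.59 204 z [67.2 74.6 77.2] circ [ 554.5 -288.2] 6.7 mean [ 553.6 -287.8   73.4] rect (array([ 554.3, -288. ]), 12.6, 11.4, 73.0)
```

View pics/w1.png

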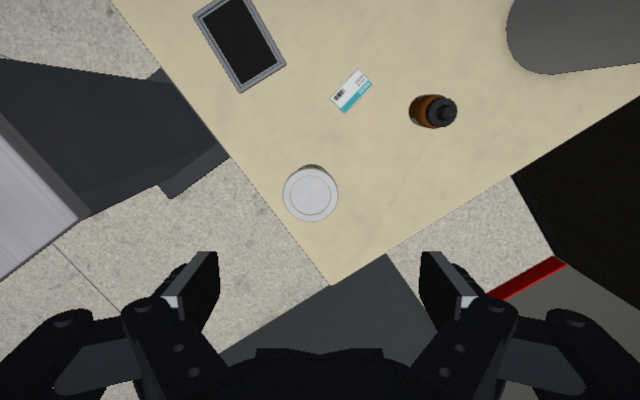

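The wrist view shows the cup at (310,194), the bottle at (435,110) and the small carton at (351,90). The positions agree with the top view. I'll grasp the cup now.

```bash
cat >> h.py <<'E'
def pick(xy,a,zg,force=30,zh=170,slow=45):
    robot.reach([*xy,zh],q(a)); robot.line_to([*xy,zg+40],vel=200); robot.line_to([*xy,zg],vel=slow)
    stat("down"); robot.move_gripper(0.0,force); stat("shut")
    robot.line_to([*xy,zh],vel=150); stat("up")
def place(xy,a,zp,zh=170,op=1.0,end=True):
    robot.reach([*xy,zh],q(a)); robot.line_to([*xy,zp+30],vel=200); robot.line_to([*xy,zp],vel=35)
    stat("placed"); robot.move_gripper(op); stat("open"); robot.line_to([*xy,zh+60],vel=200)
E
python3 - <<'E'
from h import *
pick([408,-284],-35,30)
p,d=snapshot("wrist");cv2.imwrite("pics/w2.png",p)
E
```

```text
down t 6.725 pos [ 408.2 -284.2   30.4] F [-0.6 -0.2 -0.3] gap 0.997
shut t 7.1167 pos [ 408.2 -284.2   30.6] F [-0.8  2.   3.6] gap 0.644
up t 8.2 pos [ 407.6 -283.7  168.6] F [-0.6  0.1 -0.1] gap 0.644
```

View pics/w2.png

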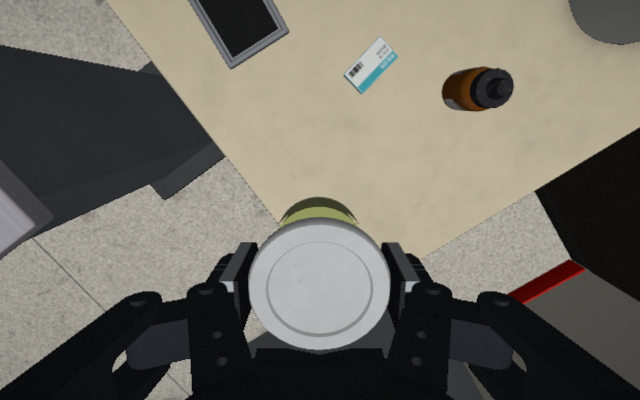

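The cup is held squarely by its lid, centred at (319,285). I'll place it, check it and then fetch the bottle.

```bash
python3 - <<'E'
from h import *
place([616,12],0,33.5)
look("sample_cup",[616,12],53,"w3.png")
look("large_round_holder",[616,12],-5)
pick([555,-288],45,17)
look("dropper_bottle",[555,-288],0,"w4.png")
E
```

```text
placed t 11.3 pos [616.   12.   33.7] F [-0.6 -0.2  1.3] gap 0.644
open t 11.7167 pos [616.   12.   33.4] F [0.4 0.4 0.7] gap 1.002
sample_cup 0.81 2630 z [56.8 58.3 59.8] circ [615.4  11.2] 28.2 mean [615.5  12.2  58.3] rect (array([615.2,  11.6]), 55.9, 53.6, 44.3)
large_round_holder 0.7 1671 z [0.9 2.8 6.5] circ [615.3  13.5] 41.1 mean [615.   30.9   3.4] rect (array([614.8,  22.2]), 81.7, 61.5, 2.0)
down t 16.0 pos [ 555.2 -288.1   17.4] F [ 0.7 -0.1  0.5] gap 0.996
shut t 16.5333 pos [ 555.1 -288.2   17.3] F [-0.6 -1.3  1.2] gap 0.368
up t 17.7 pos [ 554.6 -287.7  168.4] F [0.1 0.  0.5] gap 0.369
dropper_bottle 0.69 9225 z [163.7 208.7 226.1] circ [ 553.7 -286.1] 16.2 mean [ 549.9 -282.4  201.5] rect (array([ 553.7, -286.1]), 32.1, 29.0, 44.5)
```

```bash
python3 -c "
import cv2,numpy as np
cv2.imwrite('pics/w34.png',cv2.resize(np.hstack([cv2.imread('pics/w3.png'),cv2.imread('pics/w4.png')]),(800,250)))"
```

```text
(no output)
```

View pics/w34.png

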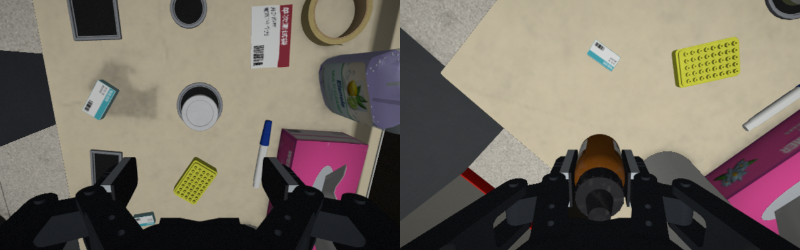

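The left half shows the cup standing centred in the large round holder at (200,108). The right half shows the bottle held upright. I'll place the bottle, then take a look at the rack.

```bash
python3 - <<'E'
from h import *
place([598.3,167.5],15,20.5)
look("dropper_bottle",[598,167],66,"w5.png")
look("small_round_holder",[598,167],-5)
look("large_rect_holder",[450,174],-5)
robot.reach([600,-120,230],q(-32))
look("tip_rack",[611,-136],-5,"w6.png");look("tip_rack",[611,-136],22)
look("small_rect_holder",[436,-121],-5)
stat()
a,b=cv2.imread('pics/w5.png'),cv2.imread('pics/w6.png')
cv2.imwrite('pics/w56.png',cv2.resize(np.hstack([a,b]),(800,250)))
E
```

```text
placed t 21.2333 pos [598.4 167.5  20.5] F [ 0.1 -0.1  0.1] gap 0.372
open t 21.8083 pos [598.3 167.5  20.5] F [0.5 0.  0.4] gap 1.0
dropper_bottle 0.74 201 z [66.7 77.2 79.8] circ [599.5 167.1] 8.9 mean [597.5 168.3  75.1] rect (array([598.8, 167. ]), 15.6, 12.4, -23.4)
small_round_holder 0.96 1207 z [1.  4.1 7.3] circ [597.5 168.6] 30.3 mean [595.4 175.9   5. ] rect (array([597.3, 171.4]), 58.3, 52.4, 11.1)
large_rect_holder 0.87 7444 z [0.9 2.3 6.1] circ [447.1 175.8] 64.8 mean [446.6 177.3   2.8] rect (array([446.2, 174.6]), 109.7, 80.9, -88.5)
tip_rack 0.72 3474 z [16.  23.  28.4] circ [ 607.2 -131.4] 45.3 mean [ 608.3 -129.5   23.2] rect (array([ 606.9, -131.5]), 80.7, 53.5, 59.2)
tip_rack 0.64 2707 z [22.2 23.5 28.5] circ [ 606.9 -133.1] 43.1 mean [ 607.1 -131.8   24.6] rect (array([ 606.8, -132.9]), 76.8, 46.7, 57.7)
small_rect_holder 0.96 2833 z [0.7 2.2 6. ] circ [ 435.4 -116.8] 51.3 mean [ 438.6 -109.2    2.7] rect (array([ 435.2, -117.1]), 87.4, 60.3, 85.1)
 t 24.7167 pos [ 600.2 -119.   230. ] F [-0.4  0.4  1. ] gap 1.001
```

View pics/w56.png

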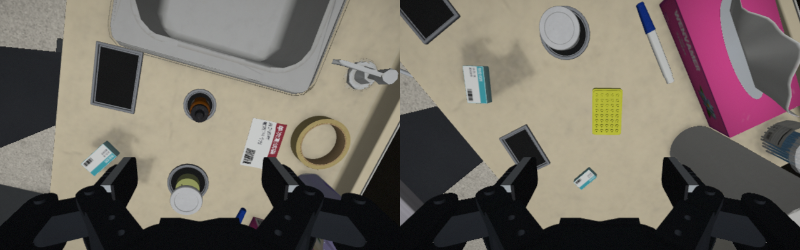

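The left half shows the bottle upright in its holder at (200,103). The right half shows the rack at (607,111). Rack next, then a look at the carton.

```bash
python3 - <<'E'
from h import *
pick([607.5,-133],-32,5,40)
p,d=snapshot("wrist");cv2.imwrite("pics/w7.png",p)
if .5<status.read_finger_gap()<.7:
    place([448,174.8],1.7,8.5)
    look("tip_rack",[448,175],22,"w8.png");look("tip_rack",[448,175],8);look("large_rect_holder",[448,175],-5)
    a,b=cv2.imread('pics/w7.png'),cv2.imread('pics/w8.png')
    cv2.imwrite('pics/w78.png',cv2.resize(np.hstack([a,b]),(800,250)))
    robot.reach([430,10,230],q(-33));look("carton",[446,22],10)
    stat()
E
```

```text
down t 26.8917 pos [ 607.8 -133.1    5.5] F [0.3 0.2 0.2] gap 1.0
shut t 27.3083 pos [ 607.9 -133.1    5.7] F [0.7 0.5 3.1] gap 0.595
up t 28.5583 pos [ 607.  -132.8  168.4] F [ 0.8  0.1 -0.1] gap 0.593
placed t 31.7333 pos [448.  174.8   8.6] F [-1.2  0.1  1.8] gap 0.592
open t 32.175 pos [448.  174.8   8.4] F [ 0.2 -0.6 -0.1] gap 1.002
tip_rack 0.69 3276 z [24.4 26.  31.3] circ [448.1 174.2] 43.6 mean [447.9 175.9  27. ] rect (array([448. , 174.4]), 76.8, 47.3, -88.8)
tip_rack 0.58 3616 z [19.3 26.2 31.6] circ [448.2 174.9] 45.8 mean [448.2 177.8  26.5] rect (array([448.4, 175.3]), 79.4, 51.5, -88.3)
large_rect_holder 0.78 3282 z [0.6 3.  6.8] circ [446.7 176.4] 64.8 mean [444.5 182.9   3.7] rect (array([446.7, 174.6]), 111.3, 81.7, -87.2)
carton 0.95 1835 z [15.5 16.7 18. ] circ [443.7  24.7] 34.3 mean [444.   25.2  16.7] rect (array([443.6,  24.6]), 61.5, 33.9, 55.6)
 t 34.5333 pos [430.3  11.1 230. ] F [-0.   0.6  0.3] gap 1.002
```

View pics/w78.png

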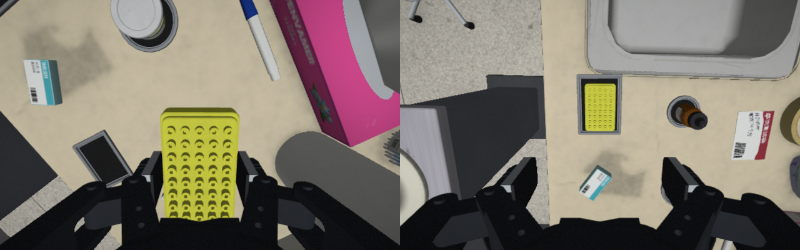

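The rack was held squarely and now lies inside its holder, at (600,107) in the right half, with its top about 3 mm higher than before. Carton next.

```bash
python3 - <<'E'
from h import *
pick([444,24.6],-34,4.5,30)
if .3<status.read_finger_gap()<.5:
    place([435.3,-117.8],-4.8,8)
    look("carton",[435,-118],12,"w9.png");look("small_rect_holder",[435,-118],-5)
    robot.reach([330,260,300],q(35));stat()
    p,d=snapshot("top");cv2.imwrite("pics/top2.png",p[60:330,150:500])
    b=cv2.imread("pics/top2.png")
    cv2.imwrite('pics/fin.png',np.hstack([cv2.resize(cv2.imread('pics/w9.png'),(400,250)),cv2.resize(b,(400,250))]))
E
```

```text
down t 36.7083 pos [444.3  24.6   4.8] F [ 1.2 -0.6 -0.3] gap 1.004
shut t 37.2333 pos [444.2  24.6   4.8] F [-0.   0.3  1.6] gap 0.386
up t 38.4833 pos [443.5  24.6 168.7] F [-0.1 -0.6 -0.2] gap 0.386
placed t 41.1083 pos [ 435.4 -117.9    8. ] F [-0.2  0.5  0.1] gap 0.389
open t 41.6667 pos [ 435.3 -117.8    8. ] F [-0.4 -0.2 -0.6] gap 1.004
carton 0.68 1842 z [18.4 19.6 20.8] circ [ 435.4 -118.7] 34.6 mean [ 435.4 -118.    19.6] rect (array([ 435.4, -118.8]), 62.0, 33.8, 85.1)
small_rect_holder 0.82 2353 z [0.9 3.  6.6] circ [ 434.8 -117.6] 51.4 mean [ 434.2 -112.8    3.6] rect (array([ 434. , -118.8]), 90.6, 61.2, 84.7)
 t 44.6 pos [330.4 259.5 299.7] F [-0.6 -0.5 -0.6] gap 1.001
```

View pics/fin.png

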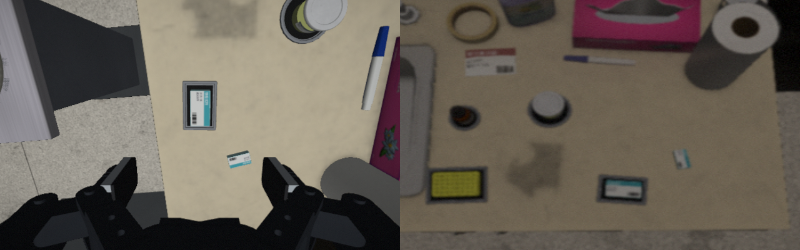

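All four objects sit inside their holders in the final views: the carton at (200,106) on the left, and all four together on the right. The marker and pouch haven't moved, so I'm handing in.

```bash
python3 -c "
from station import *
robot.sleep(0.5);print(order.finish_job(),status.read_t())"
```

```text
the job is handed in; nothing more can be done
the job is handed in; nothing more can be done
```

The sample cup, dropper bottle, tip rack and 62 × 34 mm carton are each in their own holder, placed in that order and let go. I handed the job in at about 45 s of the 109 s allowed.

- **Fit:** my last wrist-camera measurements put each object within about 2 mm of its holder's centre. The rack and carton lie lengthwise to within about 1°.
- **Height:** the cup, rack and carton tops read 2.5–3 mm higher than on the worktop, so they rest on the 3 mm holder floors. The bottle's highest readings (about 80 mm) fit it standing upright on its floor.
- **Forces:** the wrist-force readings I took stayed under 4 N.
- **Left alone:** I did not touch the marker, the pouch or the smaller look-alike carton, and the final top view shows them where they were.

The only disagreements were small: the cameras differed by up to about 4 mm on some positions, and I used the closer wrist view where it differed. The top-camera network missed the small rectangular holder at first, but the other two cameras found it.

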